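# Flip the status flag of the wheel station to green

### The job

The round brass wheel unit has passed its check. At the station where it stands, flip the hinged status flag right over its pivot, from red to green, so that it lies fully flat on the other side with its green face up. Push the flag with the fingertips without gripping it, leave the black box unit's flag, both units, the bottle and the screwdriver where they are, and finish clear of everything.

Things in the scene. Friction and masses are not known exactly. Their poses are not given: they have to be found in the camera images.
- station_wheel: Fixed aluminium base 200 (x) x 190 (y) x 10 mm, origin under its centre. Flag pivot at x -45, y 0, z 75 mm; the unit stands on a blue pad about x +56 mm. Two dark cheeks, 7 mm thick and 24 mm wide in y, hold the hinge pin 50.5 mm either side of the pivot along x, up to z 87 mm. Four rest posts at 34 mm either side of the pivot in x, y +-65 mm, end at z 72 mm.
- station_box: Fixed aluminium base 200 (x) x 190 (y) x 10 mm, origin under its centre. Flag pivot at x -45, y 0, z 75 mm; the unit stands on a blue pad about x +56 mm. Two dark cheeks, 7 mm thick and 24 mm wide in y, hold the hinge pin 50.5 mm either side of the pivot along x, up to z 87 mm. Four rest posts at 34 mm either side of the pivot in x, y +-65 mm, end at z 72 mm.
- pivot_wheel (a point): Middle of the hinge pivot of the wheel station's flag, fixed to the station, 75 mm above the bench. z is up, x is the hinge line (away from the robot, towards the unit), y points to the side where the flag ends up when flipped; at the start its coloured part lies towards -y.
- flag_wheel (a joint): Hinge angle (rad) of the wheel station's flag. 0: lies level on its posts, red face (white bar) up, coloured part towards -y of point pivot_wheel; pi/2: coloured part straight up; pi: level towards +y, green face (white disc) up. 0 and pi are the end stops. Stiff hinge (friction about 0.05 N m): the flag stays at any angle where it is left. Starts between 0 and 0.2.
- pivot_box (a point): Middle of the hinge pivot of the box station's flag, fixed to the station, 75 mm above the bench. z is up, x is the hinge line (away from the robot, towards the unit), y points to the side where the flag ends up when flipped; at the start its coloured part lies towards -y.
- flag_box (a joint): Hinge angle (rad) of the box station's flag. 0: lies level on its posts, red face (white bar) up, coloured part towards -y of point pivot_box; pi/2: coloured part straight up; pi: level towards +y, green face (white disc) up. 0 and pi are the end stops. Stiff hinge (friction about 0.05 N m): the flag stays at any angle where it is left. Starts between 0 and 0.2.
- edge_box (a point): Middle of the coloured free edge of the box station's flag, 80 mm from its pivot.
- red_wheel: The red-faced half (upper at the start) of the wheel station's flag: a rigid 3 mm plate, 90 mm wide along the hinge (x), origin on the pivot. The two halves back to back make the 6 mm flag, pivot in mid-thickness. Coloured part from the pivot to y -80 mm; past the pivot a plain grey tail to y +45 mm. Pressing the tail down tips the flag up; nothing is beneath it but the base.
- green_wheel: The green-faced half (lower at the start) of the wheel station's flag: a rigid 3 mm plate, 90 mm wide along the hinge (x), origin on the pivot. The two halves back to back make the 6 mm flag, pivot in mid-thickness. Coloured part from the pivot to y -80 mm; past the pivot a plain grey tail to y +45 mm. Pressing the tail down tips the flag up; nothing is beneath it but the base.
- wheel_unit: Loose brass drum, 66 mm across at the foot, 50 mm tall, with a dark band and hub; about 0.45 kg; stands on the wheel station's blue pad. Origin at the centre of its underside, z up.
- box_unit: Loose black box 60 x 70 x 46 mm with two brass connectors on top (52 mm in all), about 0.4 kg; stands on the box station's blue pad. Origin at the centre of its underside, z up.
- bottle: Loose white bottle with a blue cap, 48 mm across, 110 mm tall, standing upright on the left of the stations as the robot faces them. Origin at the centre of its underside, z up.
- driver: Loose screwdriver lying on the bench beyond the stations. Origin on its long axis x.

How it is judged:
At the end, for the whole second after the job is handed in: The wheel station's flag lies at rest within 8 degrees of flat on its far stop, green face up; the box station's flag has not been moved by more than 12 mm at its edge; both units are upright and within 10 mm, and bottle (upright) and screwdriver within 15 mm, of where they began, at rest (value of joint flag_wheel above 3 rad and velocity of joint flag_wheel between -0.05 and 0.05 rad/s and value of joint flag_box below 0.4 rad and distance of edge_box from where it was at the start of the episode below 0.012 m and distance of each of wheel_unit, box_unit from where it was at the start of the episode below 0.01 m and distance of each of bottle, driver from where it was at the start of the episode below 0.015 m and angle between each of wheel_unit, box_unit, bottle's own z axis and vertical below 0.1 rad and linear speed of each of wheel_unit, box_unit, bottle, driver below 0.02 m/s); the robot touches nothing.
It fails at once if the wheel unit or the box unit is moved or lifted by more than 10 mm (distance of any of wheel_unit, box_unit from where it was at the start of the episode above 0.01 m).
It fails at once if the bottle or the screwdriver is moved or lifted by more than 15 mm (distance of any of bottle, driver from where it was at the start of the episode above 0.015 m).
It fails at once if the box station's flag is moved by more than 12 mm at its edge (about 9 degrees) (distance of edge_box from where it was at the start of the episode above 0.012 m).
It fails at once if the wheel station's flag is gripped: both of its faces squeezed by the fingers at once (over 8 N each) (contact force between the fingers and red_wheel above 8 N and contact force between the fingers and green_wheel above 8 N).
It also fails if it takes over 45 s, if anything falls off the work surface, if the arm or the gripper's body presses on something with over 40 N, if the wrist force passes 120 N, or if a joint passes its speed limit or range.

### The arm

A 6-joint arm with a two-finger parallel gripper is mounted at the origin on the work surface. World frame = base frame: x ahead of the robot, y to its left, z up, the work surface at z = 0. Lengths are in m, angles in rad, forces in N, time in s.
With the tool pointing down it reaches from about 0.225 to 0.875 m from the base axis. Payload 3.4 kg.
Tool frame: the origin (TCP) lies at the very end of the fingers, on their centre line; the grasp point (between the pads) lies 19 mm behind it; z points along the fingers, y is the direction in which the jaws open and shut (so a half turn about z gives the same grasp; the last joint's range is limited). The gripper opens to 85 mm and grips with 20 to 120 N. Pads are 22 mm wide; open, the fingers measure 114 mm over their backs; the gripper's body (76 mm by 85 mm) begins 54 mm behind the grasp point. The pads swing forward as they close: fully open they stand 13 mm farther back than shut.
Start: joints at [-1.387, 0.276, 1.505, -0, 1.361, -0.121], TCP at [0.173, -0.549, 0.231] pointing down, gripper open.
Joint ranges: [-2.89, 2.89], [-0.75, 2.08], [0.22, 2.7], [-1.18, 4.32], [0.11, 2.71], [-2.7, 2.7]. Speed limits (rad/s): [2.57, 2.57, 3.14, 3.14, 3.14, 3.14].

### API

Orientations are given as a unit quaternion [w, x, y, z].
In Python, from rig import get_state, get_image, camera_model, sign_off gives the robot as it stands. The module is installed in compiled form; this text tells all that it offers.
- The arm moves only by the tool drive_tool, never from a script. Its argument "motion" is text: rows parted by semicolons, each of 7 numbers parted by spaces: the turn, a rotation vector about the tool's x, y, z in degrees, then the shift along the tool's x, y, z in m, then the opening in per cent of the stroke, from 0 (shut) to 100 (fully open). In form: wx wy wz tx ty tz hand; .... A call has 1 to 12 rows; each row shifts and turns the pose as measured when the row begins, along the tool's axes as they then stand; what a row does not reach is not made up. A row lasts 1/8 s, in which the tool goes at most 62.5 mm and 10.7 degrees, less where a joint would pass 70% of its speed; a pose out of reach is approached as far as the arm can. A call is refused whole if a number of a shift passes 0.0625 or a number of a turn 10.7, either way. A call with a gripper value outside its range is refused whole. The fingers move at their own pace and stop on an object; "newtons" is the grip in N (left out, the last holds). Time passes only in rows, so rows that do not move let the fingers close. It gives the time, the measured TCP pose, the force and the opening at its end, in the units of the state.
- get_state(): the state, without advancing time (a new reading comes with each control period).
- get_image(name): name is "scene" or "top" or "wrist"; returns (picture, depth): 400x640x3 uint8, red, green, blue; 400x640 float32, m along the optical axis (not along the pixel's ray), 0 where there is no reading.
- camera_model(name): a dict with "camera_matrix" (3x3 intrinsics, pixels), "D" ([k1, k2, p1, p2, k3] as OpenCV has them; the pictures are not rectified), "cam_to_world" (4x4, takes a point from camera to world coordinates); the wrist camera has in their place "T_tool_cam" (4x4, takes a point from camera to tool coordinates, whose origin is the TCP and whose axes are the flange's). Camera axes: x right, y up, looking along -z (the intrinsics and any distortion apply to the point x, -y, -z); pixel columns grow to the right and rows downward; lengths in m; the calibration is good to about 2 mm. A picture is of the moment at which its call begins: read the wrist's pose just before it. camera_model takes no time and is no camera call.
- sign_off(): hands the job in, once; it reports no verdict.
The state is a dict: "clock": time; "qpos": joint angles; "qd": joint speeds; "effort": joint torques, N m; "position": TCP position; "ee_rot": TCP orientation; "contact_force": force on the tool from outside, world axes, zero at the start; "moment": the same for the moment, N m; "width": finger opening in m.
Only numpy, scipy, OpenCV 4.12 (cv2) and the standard library are available. Lean on these libraries where they do the work, as an engineer would, in place of code of your own. Each camera call takes 0.05 s, during which the arm holds its last target.

## Working session

There is one attempt and no reset: what is moved stays moved. The work goes in short steps, Python scripts to look and compute and a tool call to move; the robot and the scene stay as the last step left them, time stands still between calls to the robot, and variables do not carry over. Pictures are saved under pics/ and viewed, and the job is handed in when it is done.

Besides the shell and the picture viewer there is one more tool, called after ">>>" as name(argument=value, ...), one argument or row to a line, values as JSON. drive_tool: Moves the arm, as the interface text tells. Its arguments: {"type":"object","properties":{"motion":{"type":"string"},"newtons":{"type":"number"}},"required":["motion"]}

```bash
mkdir -p pics; python3 - <<'E'
from rig import *
import cv2,numpy as np
print(get_state())
for n in ("scene","top"):
    im,d=get_image(n); cv2.imwrite(f"pics/{n}0.png",im[...,::-1]); np.save(f"{n}_d.npy",d); np.save(f"{n}_i.npy",im)
    m=camera_model(n); print(n,m)
E
```

```text
{'clock': 0.0, 'qpos': array([-1.38701566e+00,  2.76616165e-01,  1.50614987e+00,  8.62707266e-06,
        1.36068576e+00, -1.21004261e-01]), 'qd': array([-0.00067856,  0.00066134, -0.00153805,  0.00181894, -0.00029116,
       -0.000829  ]), 'effort': array([-1.14263676e-03, -4.16783059e+01, -2.45804644e+01, -3.75878262e-04,
        1.10203150e-02,  5.67238523e-07]), 'position': array([ 0.17244857, -0.5479759 ,  0.23042097]), 'ee_rot': array([-9.29243010e-04,  9.88410433e-01,  1.51802342e-01, -2.49569374e-05]), 'contact_force': array([-0.23250891, -0.27109496, -0.52331911]), 'moment': array([ 0.01046401, -0.02380868,  0.02636608]), 'width': 0.0851391312015598}
scene {'camera_matrix': array([[426.19348517,   0.        , 321.94846138],
       [  0.        , 426.19348517, 200.97148573],
       [  0.        ,   0.        ,   1.        ]]), 'D': array([-0.11108461,  0.        ,  0.        ,  0.        ,  0.        ]), 'cam_to_world': array([[-0.30275072, -0.56515906,  0.76742246,  1.5601402 ],
       [ 0.95295516, -0.16701852,  0.2529452 ,  0.40590651],
       [-0.01478051,  0.80789854,  0.58913622,  0.79807127],
       [ 0.        ,  0.        ,  0.        ,  1.        ]])}
top {'camera_matrix': array([[390.31652643,   0.        , 319.98694517],
       [  0.        , 390.31652643, 192.52262109],
       [  0.        ,   0.        ,   1.        ]]), 'D': array([-0.07037512,  0.        ,  0.        ,  0.        ,  0.        ]), 'cam_to_world': array([[ 2.93766427e-02,  9.96045042e-01, -8.38527757e-02,
         5.33286206e-01],
       [-9.99564436e-01,  2.95096179e-02,  3.46575880e-04,
         9.90146791e-02],
       [ 2.81966856e-03,  8.38060713e-02,  9.96478094e-01,
         1.16906935e+00],
       [ 0.00000000e+00,  0.00000000e+00,  0.00000000e+00,
         1.00000000e+00]])}
```

View pics/scene0.png

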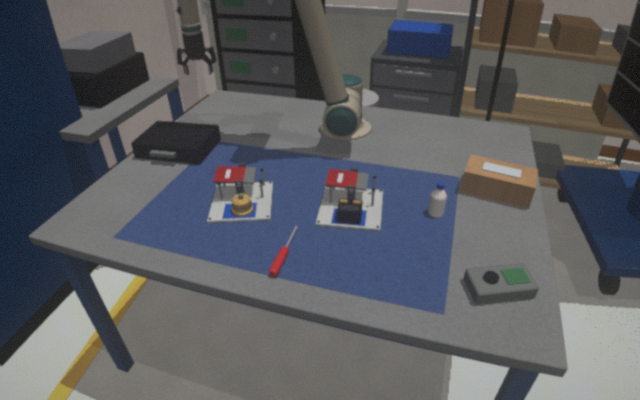

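View pics/top0.png

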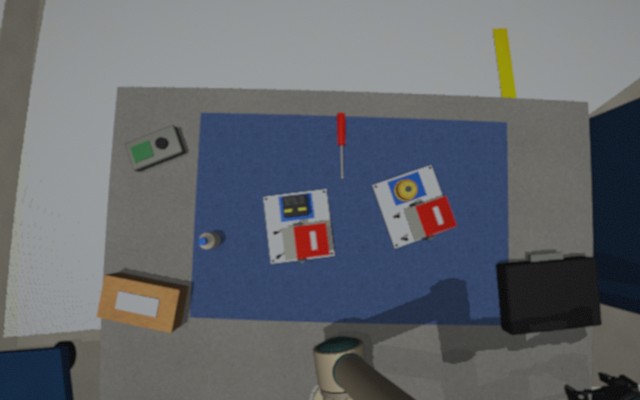

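The wheel station shows in the top view at about (414,206), with its red flag at (433,217) and the brass wheel at (406,188). The box station is at about (299,227), the bottle at (208,240) and the screwdriver at (341,145). Next I'll measure the wheel station.

```bash
cat > h.py <<'E'
from rig import *
import cv2,numpy as np
def ray(m,uv):
    p=cv2.undistortPoints(np.array(uv,float).reshape(-1,1,2),m["camera_matrix"],m["D"]).reshape(-1,2)
    T=m["cam_to_world"]; d=np.c_[p[:,0],-p[:,1],-np.ones(len(p))]
    return T[:3,3], d@T[:3,:3].T
def plane(m,uv,z):
    o,d=ray(m,uv); return o+d*((z-o[2])/d[:,2])[:,None]
def dep(m,uv,D):
    o,d=ray(m,uv); uv=np.round(np.array(uv)).astype(int).reshape(-1,2)
    return o+d*D[uv[:,1],uv[:,0]][:,None]
E
python3 - <<'E'
from h import *
m=camera_model("top"); im=np.load("top_i.npy"); D=np.load("top_d.npy")
hsv=cv2.cvtColor(im,cv2.COLOR_RGB2HSV)
H,S,V=[hsv[...,i].astype(int) for i in range(3)]
red=(((H<8)|(H>172))&(S>130)&(V>70)).astype(np.uint8)
red=cv2.morphologyEx(red,cv2.MORPH_CLOSE,np.ones((15,15)))
c,_=cv2.findContours(red,0,2)
for k in c:
    if cv2.contourArea(k)<100: continue
    r=cv2.minAreaRect(k); b=cv2.boxPoints(r); print("red",r)
    print(plane(m,b,.08).round(4))
ys,xs=np.nonzero(red)
P=dep(m,np.c_[xs,ys],D)
for x0,x1 in((290,335),(410,462)):
    s=(xs>x0)&(xs<x1)&(ys>190); Q=P[s]; A=np.c_[Q[:,:2],np.ones(len(Q))]; f=np.linalg.lstsq(A,Q[:,2],rcond=None)[0]; print("plane",f,Q.mean(0),np.std(A@f-Q[:,2]))
# white plates, on z=.01
yy,xx=np.mgrid[:400,:640]
P=dep(m,np.c_[xx.ravel(),yy.ravel()],D).reshape(400,640,3)
for name,x0,x1,y0,y1 in(("box",255,345,180,275),("wheel",365,470,155,260)):
    st=np.zeros((400,640),np.uint8); sub=(slice(y0,y1),slice(x0,x1))
    blue=((H>100)&(H<130)&(S>80)&(V<130))
    st[sub]=(~blue)[sub]
    st=cv2.morphologyEx(st,cv2.MORPH_OPEN,np.ones((3,3)))
    c,_=cv2.findContours(st,0,2); k=max(c,key=cv2.contourArea)
    print(name,len(c),cv2.minAreaRect(k))
gold=((H>15)&(H<32)&(S>110)&(xx>370)&(xx<440)&(yy>160)&(yy<210)).astype(np.uint8)
ys,xs=np.nonzero(gold);print("gold",xs.mean(),ys.mean(),len(xs),plane(m,[[xs.mean(),ys.mean()]],.055),P[ys,xs].max(0))
# white
w=((S<50)&(V>130)).astype(np.uint8)
big=np.hstack([cv2.resize(im[150:280,250:350],None,fx=4,fy=4,interpolation=2),cv2.resize(im[150:280,365:465],None,fx=4,fy=4,interpolation=2)])
cv2.imwrite("pics/zoom.png",big[...,::-1])
E
```

```text
red ((311.13079833984375, 240.54615783691406), (32.86920166015625, 32.37306213378906), 82.87498474121094)
[[0.5286 0.1708 0.08  ]
 [0.5424 0.0818 0.08  ]
 [0.4526 0.068  0.08  ]
 [0.439  0.1565 0.08  ]]
red ((435.68609619140625, 215.8868865966797), (32.551025390625, 32.29471969604492), 70.01689910888672)
[[ 0.5946 -0.1688  0.08  ]
 [ 0.6282 -0.255   0.08  ]
 [ 0.5429 -0.2872  0.08  ]
 [ 0.5099 -0.2012  0.08  ]]
red ((340.5, 128.5), (31.0, 7.0), 90.0)
[[0.8544 0.0567 0.08  ]
 [0.855  0.0367 0.08  ]
 [0.7649 0.0347 0.08  ]
 [0.7643 0.0545 0.08  ]]
plane [ 0.2716187  -0.1606267  -0.02959527] [0.49147474 0.11974781 0.08466377] 0.06721056358040801
plane [-0.13824591  1.68277857  0.54622049] [ 0.568426   -0.22470222  0.08951383] 0.06329014792650989
box 1 ((298.46929931640625, 226.7538604736328), (71.0718994140625, 66.23454284667969), 82.87498474121094)
wheel 1 ((414.9207763671875, 206.77828979492188), (72.17779541015625, 68.47809600830078), 70.34617614746094)
gold 405.08049535603715 189.69659442724458 323 [[ 0.6424429  -0.14589082  0.055     ]] [0.6712408  0.09901468 1.16906935]
```

View pics/zoom.png

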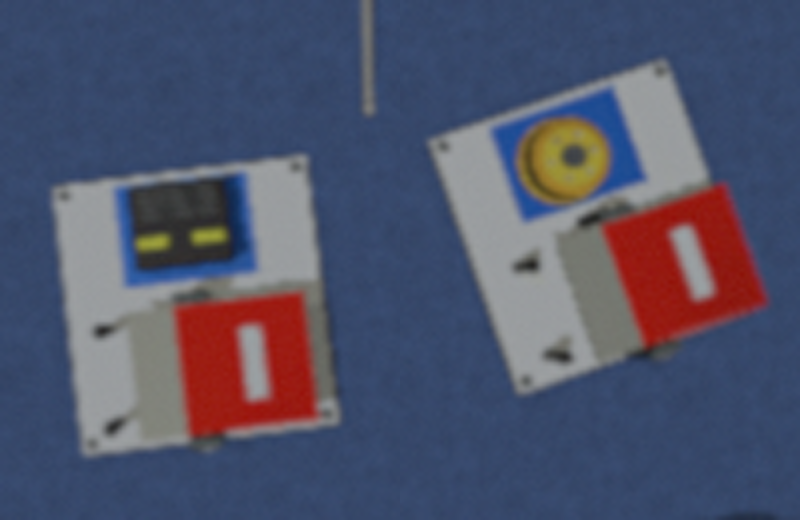

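The zoom shows the wheel base corners at (430,140), (665,60) and (520,393), the red patch from (605,222) to (767,302), and the grey tail edge from (555,235) to (597,362). I'll work out the station frame from these and check it against the flag.

```bash
python3 - <<'E'
from h import *
m=camera_model("top"); D=np.load("top_d.npy")
z=lambda L:[[365+(x-400)/4-.4,150+y/4-.4] for x,y in L]
c=plane(m,z([(430,140),(665,60),(520,393)]),.01); print(c.round(4))
TL,TR,BL=c
print("wid y",np.linalg.norm(TL-TR),"len x",np.linalg.norm(TL-BL))
cen=(TR+BL)/2
ex=(TL-BL)/np.linalg.norm(TL-BL); ey=(TL-TR)/np.linalg.norm(TL-TR)
print(cen,"yaw from x",np.degrees(np.arctan2(ex[1],ex[0])),"from y",np.degrees(np.arctan2(-ey[0],ey[1])))
a=np.mean([np.arctan2(ex[1],ex[0]),np.arctan2(-ey[0],ey[1])]);R=np.array([[np.cos(a),-np.sin(a)],[np.sin(a),np.cos(a)]])
piv=cen[:2]+R@[-.045,0]; print("yaw",np.degrees(a),"pivot",piv)
for n,L,h in(("tail/edges",[(555,235),(597,362),(605,222),(648,345),(725,184),(767,302)],.078),("wheeltop",[(572,155)],.06)):
    p=plane(m,z(L),h); print(n,((p[:,:2]-piv)@R).round(4))
for uv in z([(580,290),(620,240),(660,320),(720,210),(745,290)]):
    print(dep(m,[uv],D).round(3),((dep(m,[uv],D)[0,:2]-piv)@R).round(3))
# bottle & box relative
p=plane(m,[[208,240],[299,227]],.1);print(((p[:,:2]-piv)@R).round(3))
ds=np.load("scene_d.npy")
E
```

```text
[[ 0.6592 -0.0564  0.01  ]
 [ 0.7253 -0.2335  0.01  ]
 [ 0.4732 -0.1268  0.01  ]]
wid y 0.1889544325922806 len x 0.1988962909406797
[ 0.59923601 -0.18015424  0.01      ] yaw from x 20.72811885982728 from y 20.475198734353786
yaw 20.601658797090533 pivot [ 0.55711379 -0.19598833]
tail/edges [[ 0.0493  0.045 ]
 [-0.0438  0.0471]
 [ 0.0464  0.0084]
 [-0.0445  0.009 ]
 [ 0.0438 -0.0819]
 [-0.0441 -0.0814]]
wheeltop [[0.0987 0.0099]]
[[ 0.55  -0.156  0.072]] [0.007 0.04 ]
[[ 0.585 -0.182  0.081]] [0.031 0.004]
[[ 0.53  -0.211  0.081]] [-0.031 -0.004]
[[ 0.608 -0.252  0.085]] [ 0.028 -0.07 ]
[[ 0.552 -0.27   0.082]] [-0.031 -0.068]
[[0.142 0.585]
 [0.095 0.337]]
```

Everything agrees: the base measures 189 x 199 mm, the flag spans -81 to +46 mm about the pivot at x +-45 mm, and the wheel centre is at +99/+10 mm. The pivot is at about (0.557, -0.196) with a yaw of 20.6°. First I'll move over the tail.

```bash
cat >> h.py <<'E'
from scipy.spatial.transform import Rotation as Rt
A=np.radians(20.6); PIV=np.array([.557,-.196,0]); RS=Rt.from_euler('z',A)
GOAL=RS*Rt.from_euler('x',np.pi)
def rep(*targets):
    s=get_state(); q=s["ee_rot"]; R=Rt.from_quat([q[1],q[2],q[3],q[0]]); p=s["position"]
    print("t",round(s["clock"],2),"station pos",RS.inv().apply(p-PIV).round(4),"F",RS.inv().apply(s["contact_force"]).round(1),"w",round(s["width"],4))
    print("turn tool deg",np.degrees((R.inv()*GOAL).as_rotvec()).round(2))
    for t in targets:
        w=PIV+RS.apply(t); print(t,"shift(goal-aligned tool)",GOAL.inv().apply(w-p).round(4)); p=w
E
python3 -c "
from h import *
rep([0,.04,.15],[0,.04,.10])"
```

```text
t 0.1 station pos [-0.4838 -0.1942  0.2305] F [ 0.2 -0.3 -0. ] w 0.0856
turn tool deg [-0.1  -0.01 -3.14]
[0, 0.04, 0.15] shift(goal-aligned tool) [ 0.4838 -0.2342  0.0805]
[0, 0.04, 0.1] shift(goal-aligned tool) [ 0.   -0.    0.05]
```

>>> drive_tool(
  motion="0 0 -3.1 0 0 0 0; 0 0 0 0.044 -0.021 0 0; 0 0 0 0.044 -0.021 0 0; 0 0 0 0.044 -0.021 0 0; 0 0 0 0.044 -0.021 0 0; 0 0 0 0.044 -0.021 0 0; 0 0 0 0.044 -0.021 0 0; 0 0 0 0.044 -0.021 0 0; 0 0 0 0.044 -0.021 0 0; 0 0 0 0.044 -0.021 0 0; 0 0 0 0.044 -0.021 0 0; 0 0 0 0.02 -0.01 0 0",
  newtons=40,
)

```text
clock: 1.6
position: [0.5342, -0.1691, 0.226]
ee_rot: [-0.004, 0.984, 0.177, -0.002]
contact_force: [-0.6, 0.3, -0.5]
width: 0.0001
```

```bash
python3 -c "
from h import *
rep([0,.04,.15],[0,.04,.10])"
```

```text
t 1.6 station pos [-0.0119  0.0332  0.226 ] F [-0.4  0.4 -0.5] w 0.0001
turn tool deg [-0.51  0.09 -0.24]
[0, 0.04, 0.15] shift(goal-aligned tool) [ 0.0119 -0.0068  0.076 ]
[0, 0.04, 0.1] shift(goal-aligned tool) [ 0.   -0.    0.05]
```

>>> drive_tool(
  motion="-0.5 0 -0.2 0.012 -0.007 0.03 0; 0 0 0 0 0 0.045 0; 0 0 0 0 0 0.03 0; 0 0 0 0 0 0.018 0; 0 0 0 0 0 0 0",
)

```text
clock: 2.22
position: [0.5442, -0.1547, 0.0981]
ee_rot: [-0.001, 0.983, 0.181, -0.001]
contact_force: [-0.0, -0.6, 0.6]
width: -0.0
```

```bash
python3 - <<'E'
from h import *
rep([0,.042,.10])
im,d=get_image("scene"); cv2.imwrite("pics/s1.png",cv2.resize(im[130:250,180:340],None,fx=5,fy=5,interpolation=2)[...,::-1])
im,d=get_image("wrist"); cv2.imwrite("pics/w1.png",im[...,::-1])
E
```

```text
t 2.23 station pos [0.0025 0.0432 0.0981] F [-0.2 -0.5  0.6] w -0.0
turn tool deg [-0.09  0.14  0.25]
[0, 0.042, 0.1] shift(goal-aligned tool) [-0.0025  0.0012 -0.0019]
```

View pics/s1.png

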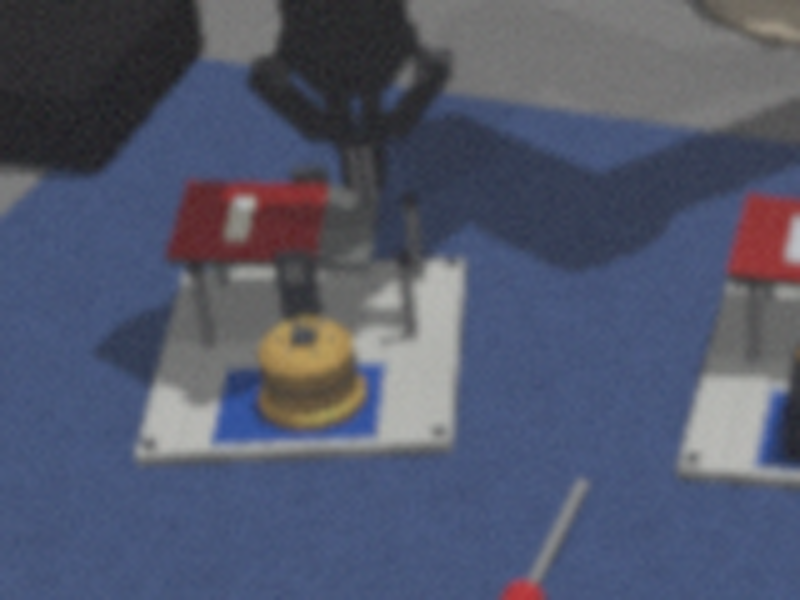

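View pics/w1.png

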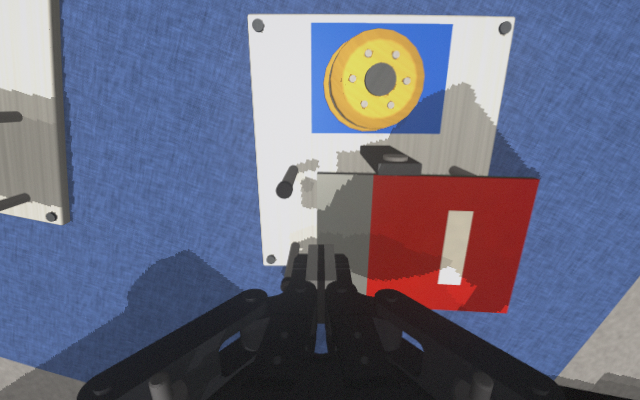

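The fingers stand over the grey tail: scene crop (360,160), wrist view (320,260). The shut linkage sticks out about 60 mm along the jaw direction, so I'll turn the tool 90° to put it along the hinge, away from the rising plate.

```bash
python3 - <<'E'
from h import *
print(camera_model("wrist")["T_tool_cam"].round(3)); print(get_state()["qpos"].round(3))
E
```

```text
[[-0.     0.95   0.311  0.079]
 [ 1.     0.    -0.    -0.001]
 [-0.     0.311 -0.95  -0.144]
 [ 0.     0.     0.     1.   ]]
[-4.000e-01  3.670e-01  1.719e+00 -1.000e-03  1.054e+00  8.080e-01]
```

>>> drive_tool(
  motion="0 0 0 0 0 -0.04 0; 0 0 -10.5 0 0 0 0; 0 0 -10.5 0 0 0 0; 0 0 -10.5 0 0 0 0; 0 0 -10.5 0 0 0 0; 0 0 -10.5 0 0 0 0; 0 0 -10.5 0 0 0 0; 0 0 -10.5 0 0 0 0; 0 0 -10.5 0 0 0 0; 0 0 -6 0 0 0 0; 0 0 0 0 0 0 0",
)

```text
clock: 3.7
position: [0.5537, -0.1597, 0.1585]
ee_rot: [0.016, 0.552, 0.834, 0.003]
contact_force: [0.0, 0.5, -0.0]
width: 0.0
```

```bash
sed -i "s/^GOAL=.*/GOAL=RS*Rt.from_euler('z',np.pi\/2)*Rt.from_euler('x',np.pi)/" h.py; python3 -c "
from h import *
rep([0,.038,.10]); print(get_state()['qpos'].round(3))"
```

```text
t 3.7 station pos [0.0096 0.0352 0.1585] F [ 0.2  0.4 -0. ] w 0.0
turn tool deg [1.27 1.32 2.42]
[0, 0.038, 0.1] shift(goal-aligned tool) [ 0.0028 -0.0096  0.0585]
[-4.010e-01  3.110e-01  1.643e+00 -1.000e-03  1.156e+00 -8.020e-01]
```

>>> drive_tool(
  motion="1.3 1.3 2.4 0.003 -0.01 0.03 0; 0 0 0 0 0 0.025 0; 0 0 0 0 0 0.012 0; 0 0 0 0 0 0.008 0; 0 0 0 0 0 0.008 0; 0 0 0 0 0 0.008 0",
)

```text
clock: 4.45
position: [0.5442, -0.1626, 0.0644]
ee_rot: [0.001, 0.573, 0.819, -0.001]
contact_force: [-0.1, -0.6, 3.3]
width: 0.0
```

```bash
python3 -c "
from h import *
rep([0,.038,.048])"
```

```text
t 4.45 station pos [-0.0003  0.0357  0.0644] F [-0.3 -0.5  3.3] w 0.0
turn tool deg [-0.02  0.1  -0.56]
[0, 0.038, 0.048] shift(goal-aligned tool) [0.0023 0.0003 0.0164]
```

Pressing works, with 3.3 N up on the tool. I'll carry on down.

>>> drive_tool(
  motion="0 0 0 0.001 0 0.008 0; 0 0 0 0.001 0 0.008 0; 0 0 0 0 0 0.004 0; 0 0 0 0 0 0 0",
)

```text
clock: 4.95
position: [0.5437, -0.1602, 0.0432]
ee_rot: [0.001, 0.573, 0.819, -0.0]
contact_force: [0.1, -0.6, -0.4]
width: -0.0003
```

```bash
python3 - <<'E'
from h import *
rep([0,.038,.048])
im,d=get_image("scene"); cv2.imwrite("pics/s2.png",cv2.resize(im[130:250,180:340],None,fx=5,fy=5,interpolation=2)[...,::-1])
E
```

```text
t 4.95 station pos [0.0001 0.0382 0.0432] F [-0.2 -0.6 -0.4] w -0.0003
turn tool deg [ 0.02  0.08 -0.58]
[0, 0.038, 0.048] shift(goal-aligned tool) [-0.0002 -0.0001 -0.0048]
```

View pics/s2.png

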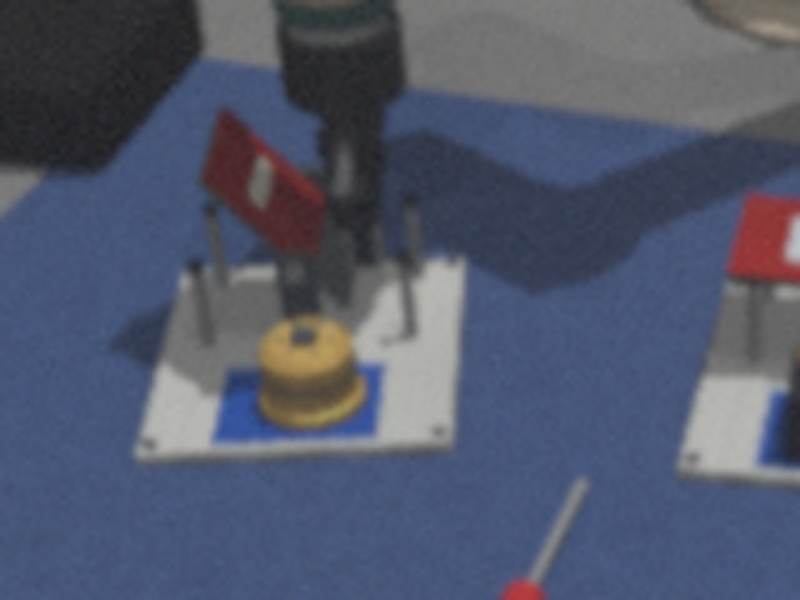

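The flag now stands at about 45° (scene crop: free edge at (222,108)-(205,180)) and stays there. I'll lift, pass over to the -y side and come down behind the free edge.

>>> drive_tool(
  motion="0 0 0 0 0 -0.05 0; 0 0 0 0 0 -0.05 0; 0 0 0 0 0 -0.05 0; 0 0 0 0 0 -0.02 0; 0 0 0 -0.05 0 0 0; 0 0 0 -0.05 0 0 0; 0 0 0 -0.05 0 0 0; 0 0 0 0 0 0 0",
)

```text
clock: 6.0
position: [0.5965, -0.3044, 0.2198]
ee_rot: [0.002, 0.573, 0.82, -0.0]
contact_force: [-0.8, 0.9, -0.1]
width: 0.0003
```

```bash
python3 - <<'E'
from h import *
rep([0,-.11,.105])
im,d=get_image("scene"); cv2.imwrite("pics/s3.png",cv2.resize(im[130:250,180:340],None,fx=5,fy=5,interpolation=2)[...,::-1])
E
```

```text
t 6.0 station pos [-0.0012 -0.1154  0.2198] F [-0.4  1.1 -0.1] w 0.0003
turn tool deg [ 0.09  0.21 -0.46]
[0, -0.11, 0.105] shift(goal-aligned tool) [0.0054 0.0012 0.1148]
```

View pics/s3.png

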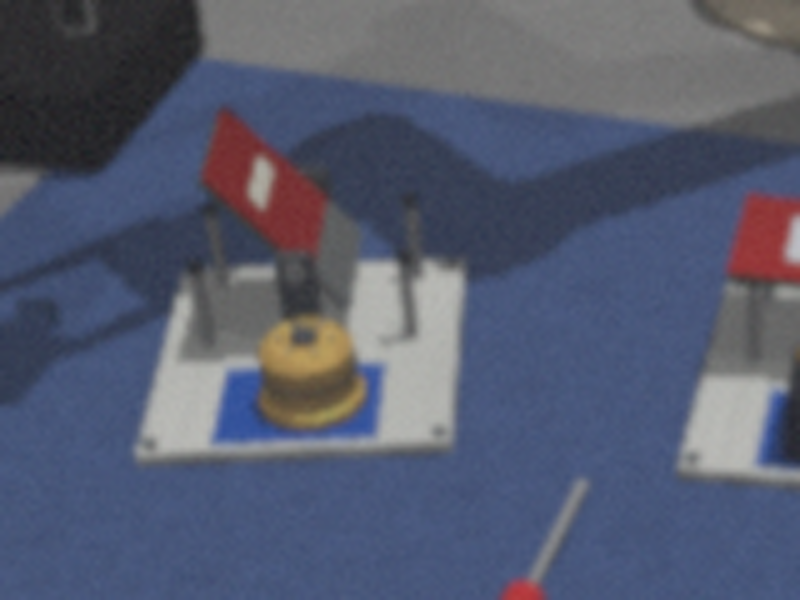

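The flag holds its angle and the arm is clear. I'll descend outside the free edge.

>>> drive_tool(
  motion="0 0 0 0.002 0 0.045 0; 0 0 0 0 0.001 0.045 0; 0 0 0 0 0 0.018 0; 0 0 0 0 0 0 0; 0 0 0 0.015 0 0 0; 0 0 0 0.015 0 0 0; 0 0 0 0.015 0 0 0; 0 0 0 0.015 0 0 0; 0 0 0 0.012 0 0 0",
)

```text
clock: 7.18
position: [0.5704, -0.2233, 0.1159]
ee_rot: [0.005, 0.571, 0.821, 0.001]
contact_force: [1.7, -1.5, 0.7]
width: -0.0
```

```bash
python3 - <<'E'
from h import *
rep([0,0,.11])
im,d=get_image("scene"); cv2.imwrite("pics/s4.png",cv2.resize(im[110:230,180:340],None,fx=5,fy=5,interpolation=2)[...,::-1])
E
```

```text
t 7.17 station pos [ 0.003  -0.0302  0.1159] F [ 1.1 -2.   0.7] w -0.0
turn tool deg [ 0.47  0.39 -0.18]
[0, 0, 0.11] shift(goal-aligned tool) [ 0.0302 -0.003   0.0059]
```

View pics/s4.png

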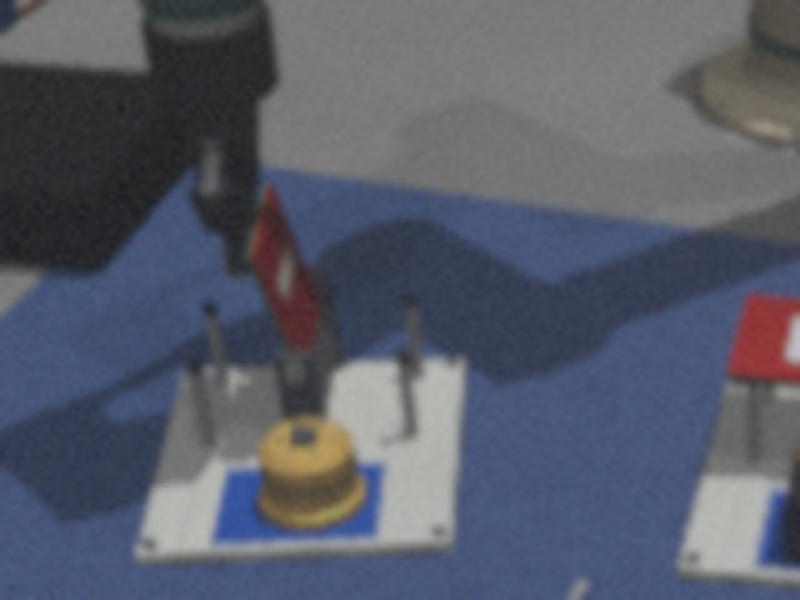

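The flag is at about 75-80° and moving with the finger at 2 N. I'll continue past vertical.

>>> drive_tool(
  motion="0.4 0.4 0 0.015 -0.003 0.003 0; 0 0 0 0.015 0 0.003 0; 0 0 0 0.015 0 0.003 0; 0 0 0 0.012 0 0.004 0; 0 0 0 0.008 0 0.006 0; 0 0 0 0.006 0 0.006 0; 0 0 0 0 0 0 0",
)

```text
clock: 8.1
position: [0.5436, -0.1541, 0.0915]
ee_rot: [0.003, 0.57, 0.821, 0.001]
contact_force: [-0.7, 0.1, -0.4]
width: 0.0001
```

```bash
python3 - <<'E'
from h import *
rep([0,.05,.08])
im,d=get_image("scene"); cv2.imwrite("pics/s5.png",cv2.resize(im[110:230,180:340],None,fx=5,fy=5,interpolation=2)[...,::-1])
E
```

```text
t 8.1 station pos [0.0022 0.0439 0.0915] F [-0.6  0.3 -0.4] w 0.0001
turn tool deg [ 0.31  0.22 -0.17]
[0, 0.05, 0.08] shift(goal-aligned tool) [ 0.0061 -0.0022  0.0115]
```

View pics/s5.png

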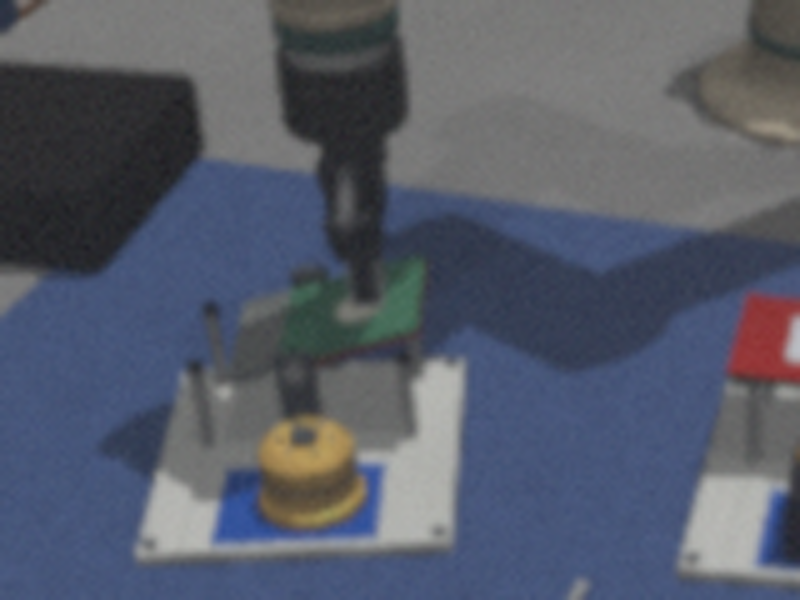

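The green face is up, with the flag still about 12-15° short of flat (scene crop (350,310)). I'll press it home near y +52 mm, aiming for a TCP height just under the flat surface at 78 mm.

>>> drive_tool(
  motion="0 0 0 0.008 -0.002 0.004 0; 0 0 0 0.002 0 0.004 0; 0 0 0 0 0 0.003 0; 0 0 0 0 0 0.003 0; 0 0 0 0 0 0.002 0",
)

```text
clock: 8.78
position: [0.5387, -0.1456, 0.0776]
ee_rot: [0.004, 0.571, 0.821, 0.001]
contact_force: [-5.3, 2.8, 22.4]
width: 0.0001
```

```bash
python3 - <<'E'
from h import *
rep([0,.05,.077])
E
```

```text
t 8.78 station pos [0.0006 0.0537 0.0776] F [-4.   4.5 22.4] w 0.0001
turn tool deg [ 0.38  0.26 -0.23]
[0, 0.05, 0.077] shift(goal-aligned tool) [-0.0037 -0.0006  0.0006]
```

The tip met the stop at z 77.6 mm with 22 N up, which matches a flat flag (top at 78 mm). I'll lift straight clear.

>>> drive_tool(
  motion="0 0 0 0 0 -0.03 0; 0 0 0 0 0 -0.05 0; 0 0 0 0 0 -0.05 0; 0 0 0 -0.05 0 -0.03 0; 0 0 0 -0.06 0 0 0; 0 0 0 -0.06 0 0 0; 0 0 0 -0.06 0 0 0; 0 0 0 -0.06 0 0 0; 0 0 0 0 0 0 0; 0 0 0 0 0 0 0",
)

```text
clock: 10.02
position: [0.6412, -0.4257, 0.2411]
ee_rot: [0.004, 0.571, 0.821, 0.002]
contact_force: [-0.7, 0.9, -0.3]
width: 0.0002
```

```bash
python3 - <<'E'
from h import *
rep()
for n in("scene","top"):
    im,d=get_image(n)
    cv2.imwrite(f"pics/{n}9.png",(cv2.resize(im[110:230,180:340],None,fx=5,fy=5,interpolation=2) if n=="scene" else im)[...,::-1])
m=camera_model("top"); i0=np.load("top_i.npy")
hsv=cv2.cvtColor(im,cv2.COLOR_RGB2HSV)
g=cv2.inRange(hsv,(45,80,30),(90,255,255)); g[:, :370]=0;g[:,480:]=0;g[:160]=0;g[260:]=0
g=cv2.morphologyEx(g,cv2.MORPH_CLOSE,np.ones((15,15)))
c=max(cv2.findContours(g,0,2)[0],key=cv2.contourArea); b=cv2.boxPoints(cv2.minAreaRect(c))
print("green",RS.inv().apply(plane(m,b,.078)-PIV).round(3))
ys,xs=np.nonzero(g); P=RS.inv().apply(dep(m,np.c_[xs,ys],d)-PIV); P=P[abs(P[:,2]-.08)<.03]
f=np.polyfit(P[:,1],P[:,2],1); print("slope deg",np.degrees(np.arctan(f[0])),len(P),P[:,2].mean())
def cents(I):
    h=cv2.cvtColor(I,cv2.COLOR_RGB2HSV); o=[]
    for nm,lo,hi,(x0,x1,y0,y1) in(("wheel",(15,110,40),(32,255,255),(370,440,160,210)),("boxconn",(15,110,40),(35,255,255),(270,325,190,225)),("boxflag",(0,130,70),(8,255,255),(285,340,215,270)),("cap",(95,100,90),(125,255,255),(195,222,228,252)),("driver",(0,130,70),(8,255,255),(325,355,105,155))):
        k=cv2.inRange(h,lo,hi)[y0:y1,x0:x1]; y,x=np.nonzero(k); o.append((nm,round(x.mean()+x0,2),round(y.mean()+y0,2),len(x)))
    return o
for a,b in zip(cents(i0),cents(im)): print(a,b)
E
```

```text
t 10.03 station pos [-0.002  -0.2446  0.2411] F [-0.4  1.1 -0.3] w 0.0002
turn tool deg [ 0.41  0.24 -0.18]
green [[ 0.044  0.078  0.078]
 [ 0.044 -0.01   0.078]
 [-0.047 -0.01   0.078]
 [-0.047  0.078  0.078]]
slope deg 0.06598922361042202 978 0.07915200482485141
('wheel', np.float64(405.08), np.float64(189.7), 323) ('wheel', np.float64(405.15), np.float64(189.7), 324)
('boxconn', np.float64(295.15), np.float64(209.42), 65) ('boxconn', np.float64(295.11), np.float64(209.37), 65)
('boxflag', np.float64(310.65), np.float64(240.29), 914) ('boxflag', np.float64(310.65), np.float64(240.28), 915)
('cap', np.float64(204.42), np.float64(239.63), 307) ('cap', np.float64(204.45), np.float64(239.71), 308)
('driver', np.float64(340.74), np.float64(127.54), 179) ('driver', np.float64(340.74), np.float64(127.56), 179)
```

View pics/scene9.png

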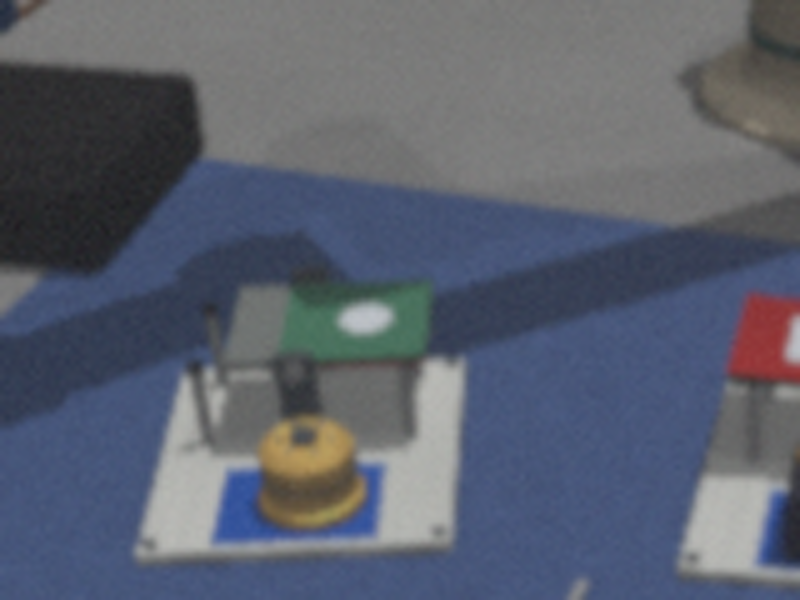

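View pics/top9.png

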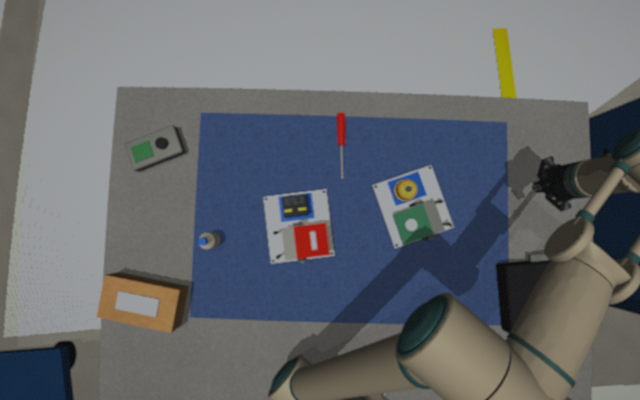

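The flag lies flat with its green face and white disc up (top view (415,223), slope 0.07°). The other objects have shifted by no more than 0.1 px, and the arm is clear, about 0.24 m up and off to the side.

```bash
python3 -c "
from rig import *
print(sign_off())"
```

```text
the job is handed in; nothing more can be done
None
```

The wheel station's flag is flipped to green and lies flat on its far stop. The job was handed in at about 10 s of the 45 s; sign-off gives no verdict.

**How it was done:** with the fingers shut, I pressed the grey tail down until the flag stood at about 45°. I then went over to the other side, swept the free edge past vertical, and pressed it onto its stop with about 22 N. The flag was never gripped. Finally I lifted off and moved the arm away to the side.

**Last checks:**
- **Flag:** the green face with the white disc is up. Its slope measured 0.07° and its height 79 mm, against 78 mm expected.
- **Other objects:** the wheel, the box unit's connectors, the box station's flag, the bottle cap and the screwdriver all moved 0.1 px or less in the top view (about 0.3 mm).
- **Arm:** the force reading was about 1 N, which is noise level, with the tool tip 0.24 m above the bench.

No check failed or disagreed.

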